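Raise the sash of the sharpening hood to its mark

ROBOT

A 7-joint arm with a two-finger parallel gripper is mounted at the origin on the work surface. World frame = base frame: x ahead of the robot, y to its left, z up, the work surface at z = 0. Lengths are in mm, angles in rad, forces in N, time in s.
With the tool pointing down it reaches from about 400 to 900 mm from the base axis. Payload 5.6 kg.
Tool frame: the origin (TCP) lies midway between the tips of the shut fingers; the grasp point (between the pads) lies 19 mm behind it; z points along the fingers, y is the line along which they close (so a half turn about z gives the same grasp; the last joint's range is limited). The gripper opens to 92 mm and grips with 3 to 60 N. Pads are 20 mm wide; open, the fingers measure 128 mm over their backs; the gripper's body (75 mm by 189 mm) begins 69 mm behind the grasp point.
Start: joints at [-1.306, 0.468, -0.012, 1.603, 0.006, 1.071, -0.056], TCP at [196.967, 619.446, 214.592] pointing down, gripper open.
Joint ranges: [-2.53, 2.53], [-0.31, 2.02], [-1.57, 1.55], [0.28, 2.44], [-1.29, 4.43], [0.15, 1.84], [-2.92, 2.92]. Speed limits (rad/s): [2.57, 2.57, 3.14, 3.14, 3.14, 3.14, 3.14].

INTERFACE

Orientations are given as a unit quaternion [w, x, y, z].
In Python, from plant import * gives the robot as it stands.
- The arm moves only by the tool drive_tool, never from a script. Its argument "motion" is a list of rows, each a list of 3 entries, a list of its own where there are three numbers: the shift along the tool's x, y, z in mm, then the turn about the tool's z in degrees, then the finger opening in mm, from 0 to 91.9. In form: [[[x, y, z], twist, grip], ...]. A call has 1 to 20 rows; each row is the pose to reach, as a shift and turn from the pose commanded when the call began, along the tool's axes at that moment; what a row does not reach only later rows make up. A row lasts 1/8 s, in which the tool goes at most 62.5 mm and 10.7 degrees, less where a joint would pass 70% of its speed; a pose out of reach is approached as far as the arm can. A call with a gripper value outside its range is refused whole. The fingers move at their own pace and stop on an object; the grip force is fixed at half the most. Time passes only in rows, so rows that repeat a pose let the fingers close. It gives the time, the measured TCP pose, the force, the opening and the grip force at its end, in the units of the state.
- read_state(): the state, without advancing time (a new reading comes with each control period).
- camera(name): name is "scene" or "top"; returns the picture (480x640x3 uint8, red, green, blue); there is no depth.
- calibration(name): a dict with "intrinsics" (3x3 intrinsics, pixels), "camera_from_world" (4x4, takes a point from world to camera coordinates). Camera axes: x right, y down, z forward; pixel columns grow to the right and rows downward; lengths in mm; the calibration is good to about 2 mm. A picture is of the moment at which its call begins. calibration takes no time and is no camera call.
- hand_in(): hands the job in; it is judged then, once.
The state is a dict: "time": time; "joint_positions": joint angles; "joint_velocities": joint speeds; "tau": joint torques, N m; "eef_pos": TCP position; "eef_rot": TCP orientation; "contact_force": force on the tool from outside, world axes, zero at the start; "moment": the same for the moment, N m; "width": finger opening in mm; "gripper_force": force on a finger pad.
Only numpy, scipy, OpenCV 4.12 (cv2) and the standard library are available. Lean on these libraries where they do the work, as an engineer would, in place of code of your own. Each camera call takes 0.05 s, during which the arm holds its last target. There are 200 camera calls.

TASK

The knife-sharpening hood needs its clear front window opened to working height: with your fingertips under its lip, push the window slowly up until the pointer on its right-hand end stands level with the marker plate clamped beside it, then take your hand away and leave it standing there. Push only, do not pinch the lip, do not shift the marker, and leave the things on the bench where they are.

Things in the scene. Friction and masses are not known exactly. Their poses are not given: they have to be found in the camera images.
- hood: Bench-top extraction hood over a knife sharpener, fixed: grey plinth (x -180 to 150, y -290 to 290, 75 mm high), on it an aluminium frame with clear panels, 455 mm high in all. Origin on the bench, z up; its front faces its own -x, towards the robot. From the plinth's upper front edge (x -180, z 75 mm) the front leans back 30 degrees: 'up the slope' is (0.5, 0, 0.866) in hood axes.
- sash (a joint): How far the clear window is raised, in m up the slope: 0 shut, 0.175 fully up. It slides only along the slope. Counterweighted by two steel bars in the side channels, which sink as it rises; it stays wherever it is left, and moving it takes about 4 to 6 N along the slope.
- lip (a point): Middle of the underside of the window's lip, half way out. Axes: z up the slope, y along the lip (hood +y), -x square out of the front. The lip, an aluminium finger pull 400 mm long and 8 mm thick, stands 32 mm out from the window's rail; its underside runs outward and up at 40 degrees above level. The space below and before it is free: fingers pointing forward and down at 45 degrees fit under.
- pointer (a point): Point of the steel bracket at the window's right-hand (hood -y) end, 285 mm from the middle, moves with the window; axes as lip.
- mark_tip (a point): Point of the marker: a small dark steel plate, 16 mm high and 45 mm wide, clamped on the frame's right-hand edge just outside the pointer and pointing inward at it; axes as lip, so the window is at the mark when pointer and this point agree along z (up the slope).
- marker (a joint): Setting of the marker in m up the slope on the same scale as sash (level with the pointer when the two values are equal). Held by friction; not to be moved.
- oil_bottle: Amber honing-oil bottle with white cap, 42 mm across, 110 mm tall, standing before one side of the hood; origin at the centre of its underside. Bystander.
- water_cup: White cup, 72 mm across, 85 mm tall, standing before the other side of the hood; origin at the centre of its underside. Bystander.
- whetstone: Two-layer whetstone 75 x 205 x 28 mm lying flat on the bench before the hood, below the lip's height; origin at the centre of its underside. Bystander.
- kitchen_knife: Kitchen knife with wooden handle lying on the bench before the hood, to the left, about 300 mm long along its x, 22 mm high; origin under the heel of the blade. Bystander.
- stone_fixer: Small grey dressing block 50 x 90 x 24 mm on the bench before the hood, to the right; origin at the centre of its underside. Bystander.

How it is judged:
By the outcome, as a careful person would: the job done as asked, in the order asked, and still so for the second after the job is handed in, with the robot touching nothing.
It also fails if it takes over 38 s, if anything falls off the work surface, if the arm or the gripper's body presses on something with over 40 N, if the wrist force passes 120 N, or if a joint passes its speed limit or range.

## Working session

There is one attempt and no reset: what is moved stays moved. The work goes in short steps, Python scripts to look and compute and a tool call to move; the robot and the scene stay as the last step left them, time stands still between calls to the robot, and variables do not carry over. Pictures are saved under pics/ and viewed, at most 10 in all, crops included, and the job is handed in when it is done.

Besides the shell and the picture viewer there is one more tool, called after ">>>" as name([rows], argument=value, ...), one row to a line, values as JSON. drive_tool: Moves the arm, as the interface text tells. Its arguments: {"type":"object","properties":{"motion":{"type":"array"}},"required":["motion"]}

```bash
mkdir -p pics
python3 - <<'E'
from plant import *
import cv2
for n in ("scene","top"):
    cv2.imwrite(f"pics/{n}0.png",camera(n)[:,:,::-1]); c=calibration(n); print(n,c["intrinsics"],c["camera_from_world"])
s=read_state(); print(s["time"],s["eef_pos"],s["eef_rot"],s["width"],s["contact_force"])
E
```

```text
scene [[451.31988034   0.         323.49723953]
 [  0.         451.31988034 235.29355688]
 [  0.           0.           1.        ]] [[-9.23806939e-01 -3.82746568e-01  9.26303651e-03  5.61276386e+02]
 [-2.71750112e-01  6.38476293e-01 -7.20069371e-01  2.47632865e+02]
 [ 2.69689852e-01 -6.67722313e-01 -6.93840253e-01  9.53705778e+02]
 [ 0.00000000e+00  0.00000000e+00  0.00000000e+00  1.00000000e+00]]
top [[597.94045027   0.         327.35515605]
 [  0.         597.94045027 241.61994741]
 [  0.           0.           1.        ]] [[-1.03969402e-02 -9.99615454e-01  2.57069476e-02 -1.24777343e+01]
 [-9.87475670e-01  6.21644550e-03 -1.57648843e-01  6.07118016e+02]
 [ 1.57428413e-01 -2.70240509e-02 -9.87160572e-01  1.42205737e+03]
 [ 0.00000000e+00  0.00000000e+00  0.00000000e+00  1.00000000e+00]]
0.1 [196.84605411 618.91375112 213.74577717] [-5.98563943e-05  1.53335390e-01  9.88173877e-01 -8.02608077e-04] 92.13882991094296 [-0.13861281 -0.11788852 -0.53291466]
```

View pics/scene0.png

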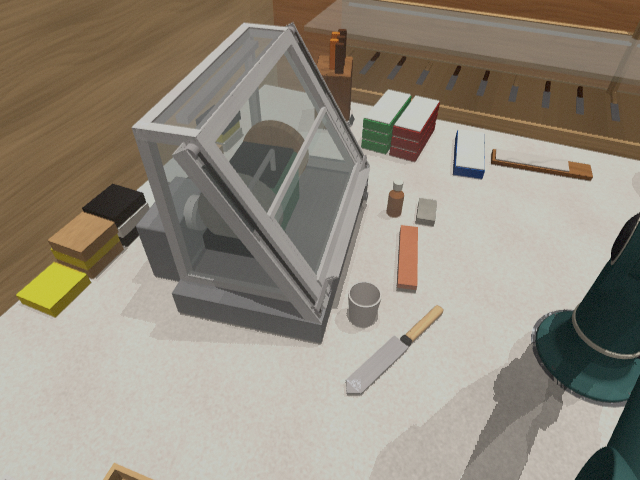

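View pics/top0.png

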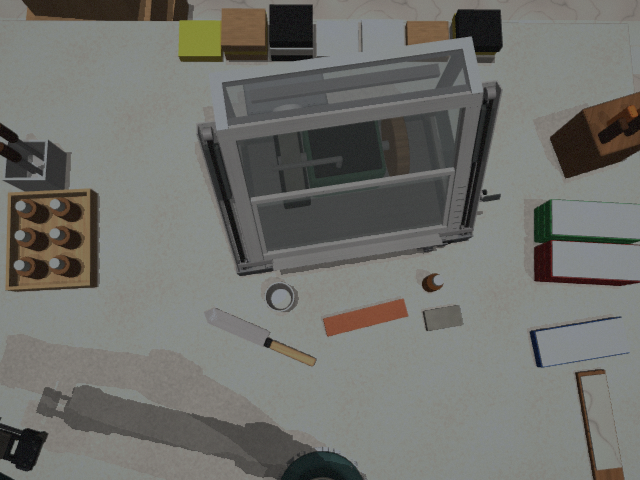

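The scene view shows the hood with its front towards the robot. In the top view the lip runs from (275,268) to (440,243), and the marker is near (490,195), above the pointer near (468,235). The cup, stone, knife, bottle and fixer lie in front of the hood. Next I'll enlarge both ends of the lip.

Run:
```python
import cv2
a=cv2.imread("pics/top0.png")
f=lambda i,k:cv2.convertScaleAbs(cv2.resize(i,None,fx=k,fy=k,interpolation=cv2.INTER_CUBIC),alpha=1.5)
cv2.imwrite("pics/c1.png",f(a[160:260,400:520],6))
cv2.imwrite("pics/c2.png",f(a[80:290,190:510],2.5))
```

```text
(no output)
```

View pics/c1.png

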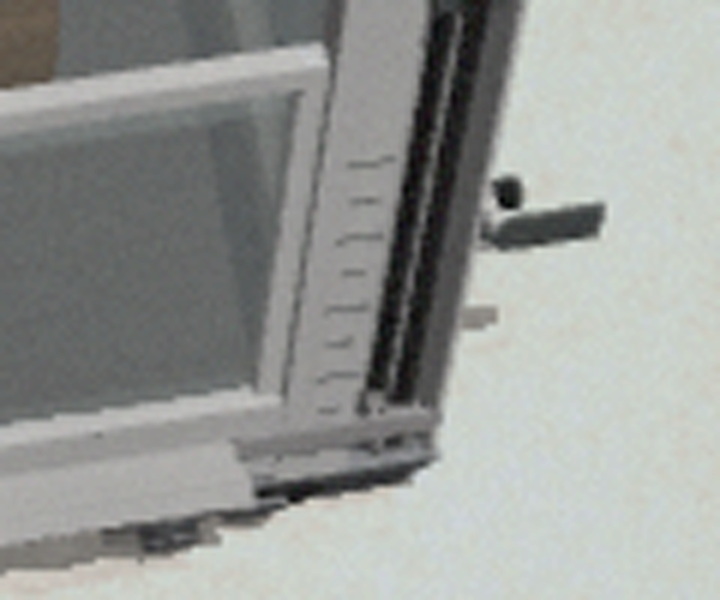

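View pics/c2.png

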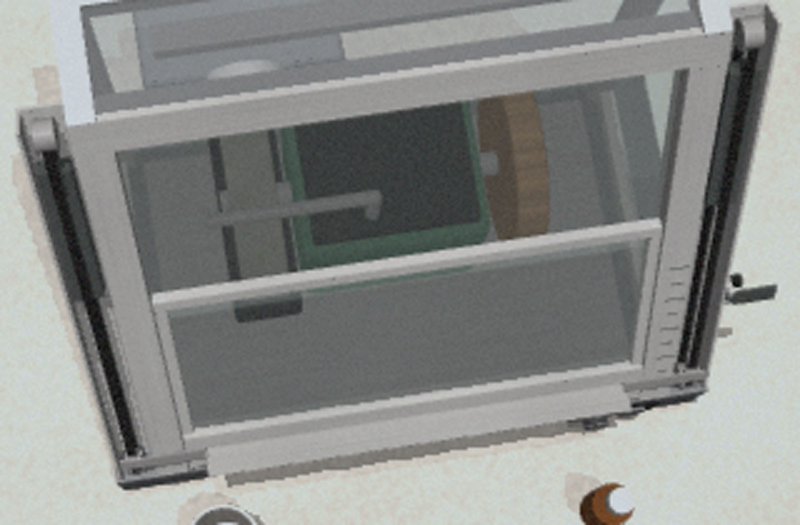

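The pointer tip is at about top pixel (472.8,228.5), and the marker tip at about (481,198). The lip's right-hand end corners are at (439,233) inner and (443,243) outer. I need the scene-view detail to triangulate.

Run:
```python
import cv2
a=cv2.imread("pics/scene0.png")
f=lambda i,k:cv2.convertScaleAbs(cv2.resize(i,None,fx=k,fy=k,interpolation=cv2.INTER_CUBIC),alpha=1.2)
cv2.imwrite("pics/c3.png",cv2.hconcat([f(a[255:345,295:375],5),f(a[100:200,310:390],5)[:450]]))
```

```text
(no output)
```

View pics/c3.png

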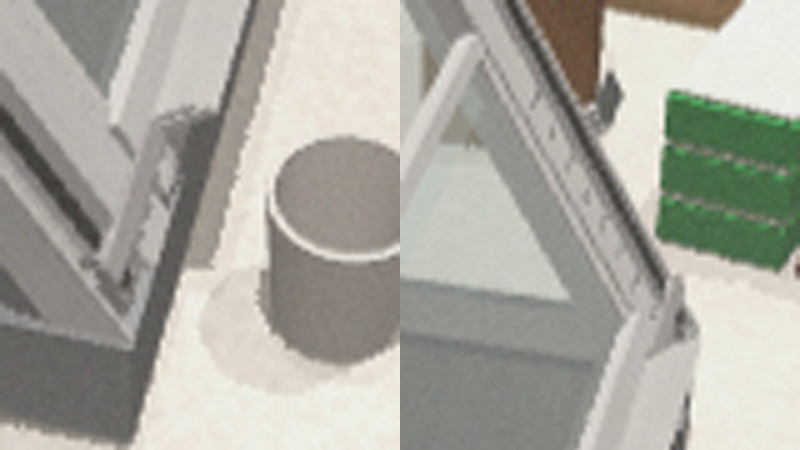

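The scene crop gives: plinth front-left bottom (321.6,343.6) and top (323,324); lip outer left (338.6,277.4) and right (369,167); pointer tip (365.6,156); marker tip (349.5,125).

```bash
cat > h.py <<'E'
from plant import *
import numpy as np, cv2
from scipy.optimize import least_squares
from scipy.spatial.transform import Rotation as R
def P(n):
    c=calibration(n); return np.array(c["intrinsics"])@np.array(c["camera_from_world"])[:3]
def proj(n,p):
    q=P(n)@np.append(p,1); return q[:2]/q[2]
def tri(t,s):
    x=cv2.triangulatePoints(P("top"),P("scene"),np.array(t,float).reshape(2,1),np.array(s,float).reshape(2,1)).ravel(); x=x[:3]/x[3]
    return x, proj("top",x)-t, proj("scene",x)-s
def onz(n,uv,z):
    M=P(n); A=np.c_[M[:,:2],-np.array([*uv,1])]; return np.linalg.solve(A,-(M[:,2]*z+M[:,3]))[:2]
E
python3 - <<'E'
from h import *
np.set_printoptions(precision=1,suppress=True)
pts={"pointer":((472.8,228.5),(365.6,156)),"mark":((481,198),(349.5,125)),"lipR":((443,243),(369,167)),"lipL":((274,270.5),(338.6,277.4))}
for k,v in pts.items(): print(k,*tri(*v))
print("plinth FL", onz("scene",(321.6,343.6),0),onz("scene",(323,324),75),"BL",onz("scene",(180,311),0))
# fit: yaw,x,y, sash-offset s (lip outer along slope), d (out)
sl=np.array([.5,0,.866]); n=np.array([-.866,0,.5])
def W(q,p): c,s=np.cos(q[2]),np.sin(q[2]); return np.array([q[0]+c*p[0]-s*p[1],q[1]+s*p[0]+c*p[1],p[2]])
F=np.array([-180,0,75])
def res(q):
    L=lambda y,a,b:W(q,F+a*sl+b*n+np.array([0,y,0]))
    o=[]
    for k,y,a,b in (("lipR",-200,q[3],q[4]),("lipL",200,q[3],q[4]),("pointer",-285,q[5],q[6]),("mark",q[9],q[7],q[8])):
        p=L(y,a,b); o+=[*(proj("top",p)-pts[k][0]),*(proj("scene",p)-pts[k][1])]
    for p,uv in (((-180,290,0),(321.6,343.6)),((-180,290,75),(323,324)),((150,290,0),(180,311))):
        o+=list(proj("scene",W(q,p))-uv)
    return np.array(o)
r=least_squares(res,[800,0,0.15*-1,60,50,60,10,120,10,-290],loss="soft_l1")
print(r.x,"yaw",r.x[2]); print(res(r.x))
for y in(-200,0,200): print("lip outer",W(r.x,F+r.x[3]*sl+r.x[4]*n+np.array([0,y,0])))
for nm,uv,z in(("bottle",(430,279),110),("cup",(281,294),85),("stone",(366,317),28),("fixer",(443,318),24),("knife heel",(267,342),20)): print(nm,onz("top",uv,z))
E
```

```text
pointer [ 628.5 -365.    99.6] [-0. -0.] [0.1 0. ]
mark [ 682.1 -362.5  188.9] [0.  0.1] [-0.1 -0. ]
lipR [ 591.7 -286.6  122.1] [-0.1 -0.6] [0.9 0.2]
lipL [529.1 108.8 118.5] [-0.  -0.1] [0.2 0.1]
plinth FL [529.3 199.5] [526.2 200.7] BL [857.4 245.3]Traceback (most recent call last):
  File "<stdin>", line 18, in <module>
    return func(*args, **kwargs)
    result = trf(vector_fun.fun, vector_fun.jac, x0, f0, J0, lb, ub, ftol, xtol,
                 gtol, max_nfev, x_scale, loss_function, tr_solver,
                 tr_options.copy(), verbose, callback=callback_wrapped)
    return trf_no_bounds(
        fun, jac, x0, f0, J0, ftol, xtol, gtol, max_nfev, x_scale,
        loss_function, tr_solver, tr_options, verbose, callback=callback)
    J = jac(x)
    self._update_jac()
    ~~~~~~~~~~~~~~~~^^
    self.J = self.jac_wrapped(xp_copy(self.x), f0=self.f)
             ~~~~~~~~~~~~~~~~^^^^^^^^^^^^^^^^^^^^^^^^^^^^
    J, dct = approx_derivative(
             ~~~~~~~~~~~~~~~~~^
        self.fun,
        ^^^^^^^^^
    ...<2 lines>...
        **self.finite_diff_options,
        ^^^^^^^^^^^^
[... 290 characters left out ...]
                  ^^^
    df = [f_eval - f0 for f_eval in f_evals]
                                    ^^^^^^^
    f = np.atleast_1d(self.fun(x, *self.args, **self.kwargs))
                      ~~~~~~~~^^^^^^^^^^^^^^^^^^^^^^^^^^^^^^
    return np.atleast_1d(self.fun(x))
                         ~~~~~~~~^^^
    return self.f(x, *self.args, **self.kwargs)
           ~~~~~~^^^^^^^^^^^^^^^^^^^^^^^^^^^^^^
  File "<stdin>", line 16, in res
  File "h.py", line 8, in proj
    q=P(n)@np.append(p,1); return q[:2]/q[2]
      ~^^^
  File "h.py", line 6, in P
    c=calibration(n); return np.array(c["intrinsics"])@np.array(c["camera_from_world"])[:3]
ValueError: time passes only in moves, steps and waits
```

>>> drive_tool([
  [[-319,-233,0],0,0],
  [[-319,-233,0],0,0],
  [[-319,-233,0],0,0],
  [[-319,-233,0],0,0],
  [[-319,-233,0],0,0],
  [[-319,-233,0],0,0],
  [[-319,-233,0],0,0],
  [[-319,-233,0],0,0],
  [[-488,-600,0],-9,0],
  [[-488,-600,0],-18,0],
  [[-488,-600,0],-26.6,0],
  [[-488,-600,0],-26.6,0],
  [[-488,-600,0],-26.6,0],
  [[-488,-600,0],-26.6,0],
  [[-488,-600,0],-26.6,0],
  [[-488,-600,0],-26.6,0],
])

```text
time: 2.1
eef_pos: [480.4, -100.7, 214.4]
eef_rot: [-0.0, -0.077, 0.997, -0.0]
contact_force: [0.4, 0.5, 0.9]
width: 0.6
gripper_force: 0.0
```

```bash
sed -i 's/^def P(n):/from functools import lru_cache\n@lru_cache\ndef P(n):/' h.py
python3 - <<'E'
from h import *
np.set_printoptions(precision=2,suppress=True)
s=read_state(); print(s["time"],s["eef_pos"],R.from_quat(np.roll(s["eef_rot"],-1)).as_matrix(),s["joint_positions"],s["contact_force"])
for nm,uv,z in(("bottle",(430,279),110),("cup",(281,294),85),("stone",(366,317),28),("fixer",(443,318),24)): print(nm,onz("top",uv,z))
E
```

```text
2.1 [ 480.43 -100.74  214.43] [[-0.99 -0.15 -0.  ]
 [-0.15  0.99 -0.  ]
 [ 0.   -0.   -1.  ]] [-0.17  0.2   0.36  2.   -0.08  0.96  1.95] [0.38 0.52 0.88]
bottle [ 507.01 -255.38]
cup [476.7   94.15]
stone [ 422.75 -110.81]
fixer [ 418.62 -301.1 ]
```

>>> drive_tool([
  [[-10,0,50],0,0],
  [[-30,0,107],0,0],
  [[-30,0,107],0,0],
  [[-30,0,107],0,0],
])

```text
time: 2.6
eef_pos: [510.3, -94.1, 108.7]
eef_rot: [0.0, -0.079, 0.997, 0.0]
contact_force: [-0.3, 0.9, -0.1]
width: 0.5
gripper_force: 0.0
```

Run:
```python
import cv2
from plant import *
a=camera("scene")[:,:,::-1]; cv2.imwrite("pics/s1.png",cv2.resize(a[100:340,250:550],None,fx=2.5,fy=2.5,interpolation=cv2.INTER_CUBIC)[:600,:750])
s=read_state(); print(s["eef_pos"],s["contact_force"])
```

```text
[510.88328708 -94.64204787 109.71757858] [-0.30456506 -0.90038511  0.08264491]
```

View pics/s1.png

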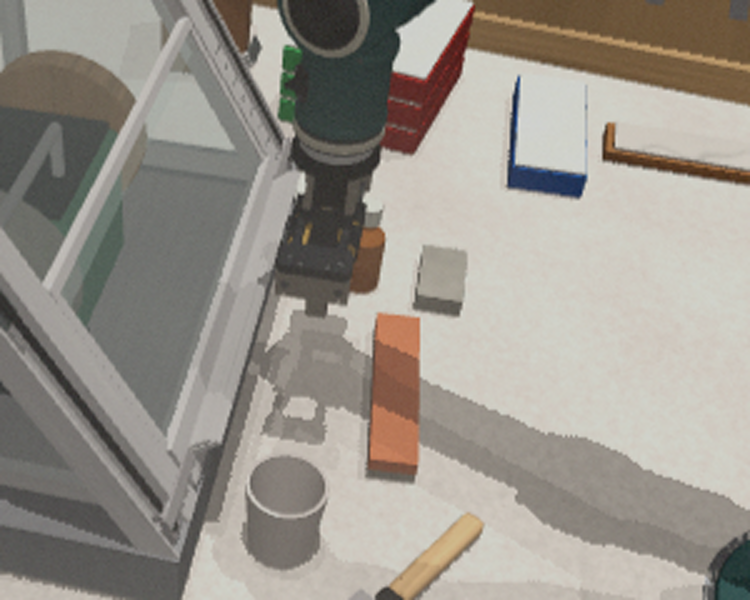

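The fingertips are at crop (317,312), clear in front of the lip edge at about (262,290). The bottle and stone are free. Next I advance gently to contact.

>>> drive_tool([
  [[-10,0,8],0,0],
  [[-20,0,8],0,0],
  [[-23,0,8],0,0],
  [[-26,0,8],0,0],
  [[-28,0,8],0,0],
  [[-30,0,8],0,0],
  [[-30,0,8],0,0],
])

```text
time: 3.52
eef_pos: [539.5, -90.9, 99.6]
eef_rot: [-0.0, -0.078, 0.997, -0.0]
contact_force: [0.3, -0.4, -0.4]
width: 0.5
gripper_force: 0.0
```

>>> drive_tool([
  [[-2,0,0],0,0],
  [[-4,0,0],0,0],
  [[-6,0,0],0,0],
  [[-8,0,0],0,0],
  [[-8,0,0],0,0],
])

```text
time: 4.15
eef_pos: [547.5, -89.6, 99.6]
eef_rot: [0.0, -0.078, 0.997, -0.0]
contact_force: [-0.1, 0.2, 0.5]
width: 0.3
gripper_force: 0.0
```

>>> drive_tool([
  [[-2,0,0],0,0],
  [[-4,0,0],0,0],
  [[-6,0,0],0,0],
  [[-6,0,0],0,0],
])

```text
time: 4.65
eef_pos: [550.3, -89.2, 99.2]
eef_rot: [-0.003, -0.078, 0.997, 0.001]
contact_force: [-8.9, -0.9, 6.7]
width: 0.7
gripper_force: 4.4
```

>>> drive_tool([
  [[0,0,-2],0,0],
  [[0,0,-4],0,0],
  [[-1,0,-6],0,0],
  [[-2,0,-8],0,0],
  [[-3,0,-10],0,0],
  [[-3,0,-10],0,0],
])

```text
time: 5.4
eef_pos: [556.1, -88.2, 109.8]
eef_rot: [-0.0, -0.078, 0.997, 0.0]
contact_force: [-5.0, -0.8, 1.4]
width: 0.6
gripper_force: 2.8
```

Run:
```python
import cv2
from plant import *
a=camera("scene")[:,:,::-1]; b=camera("top")[:,:,::-1]
f=lambda i,k:cv2.convertScaleAbs(cv2.resize(i,None,fx=k,fy=k,interpolation=cv2.INTER_CUBIC),alpha=1.3)
cv2.imwrite("pics/s2.png",cv2.hconcat([f(a[130:250,320:400],5),f(b[170:290,430:510],5)]))
```

```text
(no output)
```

View pics/s2.png

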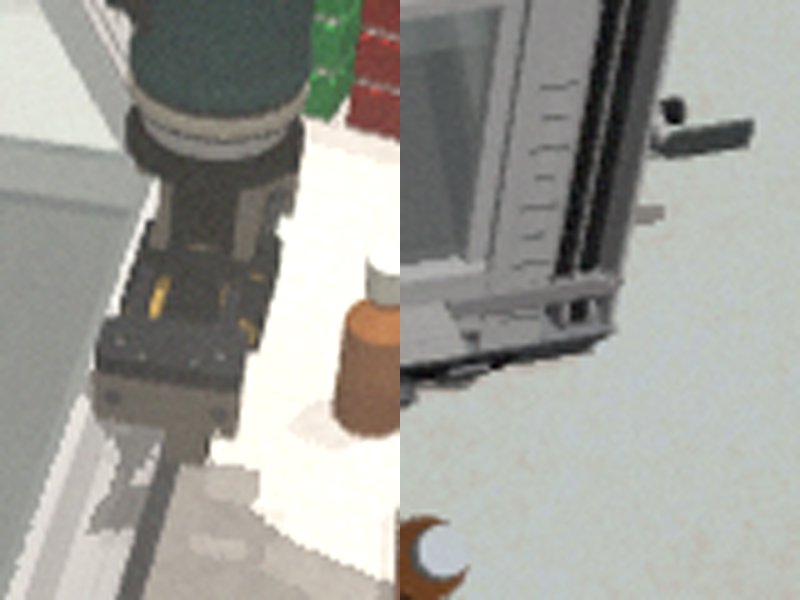

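The sash is following: the pointer bracket end is now at top pixel (472.5,226), up from 228.7, and the marker is unmoved at (481,198). I continue up the slope slowly.

>>> drive_tool([
  [[-1,0,-2],0,0],
  [[-2.5,0,-4.3],0,0],
  [[-3.7,0,-6.5],0,0],
  [[-5,0,-8.7],0,0],
  [[-6.2,0,-10.8],0,0],
  [[-7.5,0,-13],0,0],
  [[-8.7,0,-15.2],0,0],
  [[-10,0,-17.3],0,0],
  [[-11.2,0,-19.5],0,0],
  [[-12.5,0,-21.7],0,0],
  [[-13.7,0,-23.8],0,0],
  [[-15,0,-26],0,0],
  [[-16.2,0,-28.1],0,0],
  [[-17.5,0,-30.3],0,0],
  [[-18.7,0,-32.5],0,0],
  [[-20,0,-34.6],0,0],
  [[-21.2,0,-36.8],0,0],
  [[-22.5,0,-39],0,0],
  [[-23.7,0,-41.1],0,0],
  [[-25,0,-43.3],0,0],
])

```text
time: 8.0
eef_pos: [580.6, -84.5, 153.0]
eef_rot: [-0.0, -0.078, 0.997, -0.0]
contact_force: [-4.5, -1.6, -0.5]
width: 0.5
gripper_force: 2.8
```

Run:
```python
import cv2
from plant import *
b=camera("top")[:,:,::-1]
f=lambda i,k:cv2.convertScaleAbs(cv2.resize(i,None,fx=k,fy=k,interpolation=cv2.INTER_CUBIC),alpha=1.3)
cv2.imwrite("pics/t3.png",f(b[165:245,440:520],7))
```

```text
(no output)
```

View pics/t3.png

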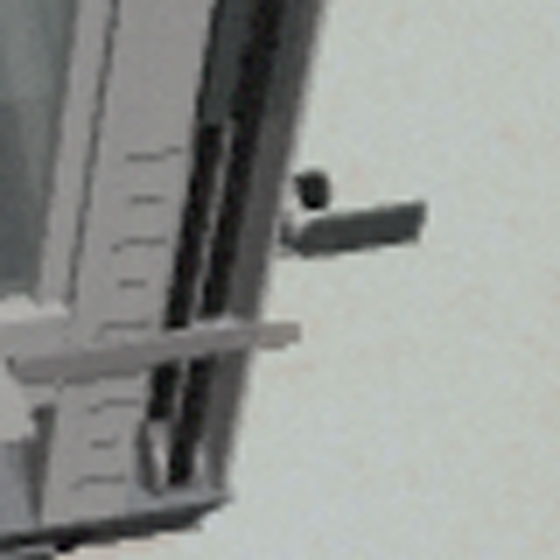

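The bar is at crop (20–250, 370–335), which puts its end at top pixel (475.7,213). The marker tip is at (480.4,199). The stub beyond the frame is at the same pixel as in the first picture, so it is the marker's shadow. I'll convert this to millimetres on the slope plane.

```bash
cat >> h.py <<'E'
YAW=.157; E_y=np.array([-np.sin(YAW),np.cos(YAW),0]); E_x=np.array([np.cos(YAW),np.sin(YAW),0])
SL=.5*E_x+np.array([0,0,.866]); O=np.array([682.1,-362.5,188.9])
def plane(n,uv):  # (along slope, along y) on slope plane through mark tip
    f=lambda q:proj(n,O+q[0]*SL+q[1]*E_y)-uv
    return least_squares(f,[0,0]).x
E
python3 - <<'E'
from h import *
for nm,uv in dict(mark=(480.4,199),mark_out=(500.5,195),bar_now_end=(475.7,213),bar_now_in=(444,217.3),bar_s2=(472,227),bar_s2_in=(441,231),shut=(472,230)).items(): print(nm,plane("top",uv).round(1))
for nm,uv in dict(pt0=(365.6,156),mark=(349.5,125)).items(): print(nm,plane("scene",uv).round(1))
s=read_state(); print(s["eef_pos"])
cv2.imwrite("pics/sc4.png",camera("scene")[:,:,::-1])
a=cv2.imread("pics/sc4.png")[100:200,310:390]; cv2.imwrite("pics/c5.png",cv2.resize(a,None,fx=6,fy=6,interpolation=cv2.INTER_CUBIC))
E
```

```text
mark [-2.8  1. ]
mark_out [ -0.2 -45.4]
bar_now_end [-49.7   5.6]
bar_now_in [-46.6  81.5]
bar_s2 [-99.8   7.9]
bar_s2_in [-95.7  84.2]
shut [-111.4    6.4]
pt0 [-105.5    2.8]
mark [-0.4 -0.6]
[580.90664657 -84.49907039 153.33149053]
```

View pics/c5.png

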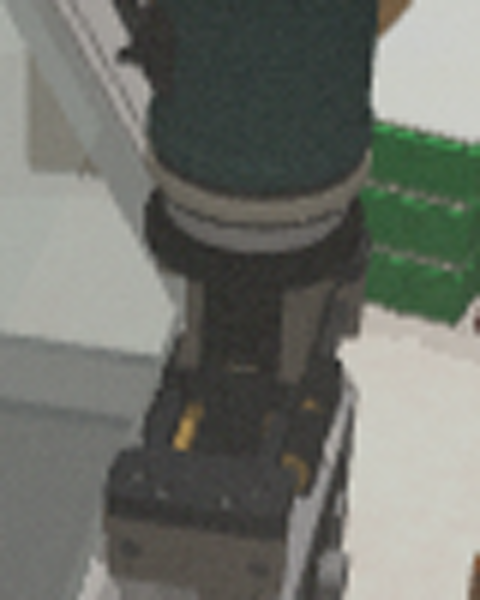

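The scene view is blocked by the arm. In the top view the pointer is about 47 mm short of the mark, and the scale agrees with the travel (50 mm). I push 40 mm more, back off, and measure with both cameras.

>>> drive_tool([
  [[-1,0,-2],0,0],
  [[-2.5,0,-4.3],0,0],
  [[-3.7,0,-6.5],0,0],
  [[-5,0,-8.7],0,0],
  [[-6.2,0,-10.8],0,0],
  [[-7.5,0,-13],0,0],
  [[-8.7,0,-15.2],0,0],
  [[-10,0,-17.3],0,0],
  [[-11.2,0,-19.5],0,0],
  [[-12.5,0,-21.7],0,0],
  [[-13.7,0,-23.8],0,0],
  [[-15,0,-26],0,0],
  [[-16.2,0,-28.1],0,0],
  [[-17.5,0,-30.3],0,0],
  [[-18.7,0,-32.5],0,0],
  [[-20,0,-34.6],0,0],
  [[-20,0,-34.6],0,0],
])

```text
time: 10.22
eef_pos: [600.6, -81.5, 188.0]
eef_rot: [-0.0, -0.078, 0.997, -0.0]
contact_force: [-5.0, -0.9, 0.3]
width: 0.6
gripper_force: 2.9
```

>>> drive_tool([
  [[3,0,0],0,0],
  [[8,0,0],0,0],
  [[30,10,0],0,0],
  [[80,60,0],0,0],
  [[120,120,0],0,0],
  [[150,180,0],0,0],
  [[150,240,0],0,0],
  [[150,240,0],0,0],
  [[150,240,0],0,0],
])

```text
time: 11.35
eef_pos: [415.4, 134.2, 188.2]
eef_rot: [0.001, -0.08, 0.997, 0.001]
contact_force: [0.5, 0.4, -0.0]
width: 0.2
gripper_force: 0.0
```

Run:
```python
import cv2
from plant import *
a=camera("scene")[:,:,::-1]; b=camera("top")[:,:,::-1]
cv2.imwrite("pics/sc6.png",a);cv2.imwrite("pics/t6.png",b)
f=lambda i,k:cv2.convertScaleAbs(cv2.resize(i,None,fx=k,fy=k,interpolation=cv2.INTER_CUBIC),alpha=1.3)
cv2.imwrite("pics/c6.png",cv2.hconcat([f(a[105:165,325:365],10),f(b[180:240,460:500],10)]))
print(read_state()["eef_pos"],read_state()["time"])
```

```text
[415.85951406 131.88971083 187.82472412] 11.45
```

View pics/c6.png

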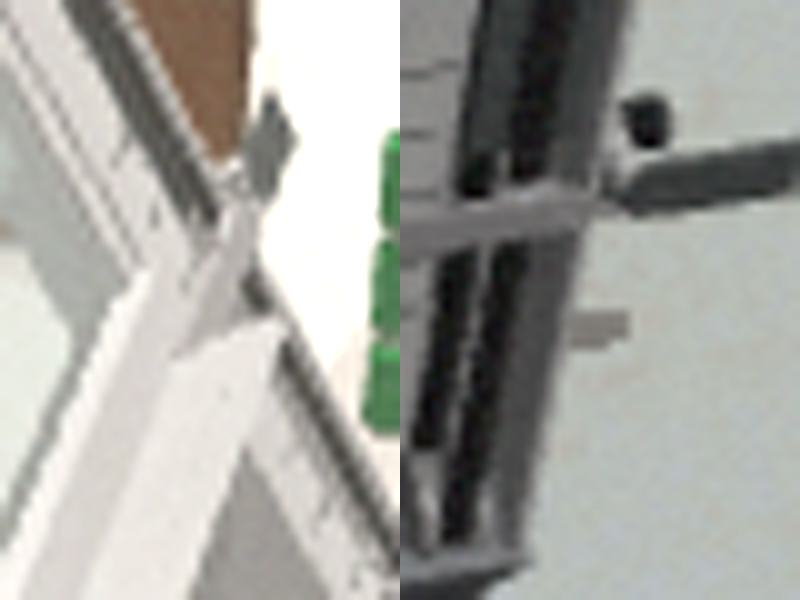

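Scene crop: marker inner end at about (262,180) and bar tip at about (245,195). Top crop: bar centre line (580,205) runs towards the plate's centre line (640,194). They are nearly level, so I'll measure sub-pixel numerically.

Run:
```python
from h import *
a=cv2.imread("pics/sc6.png"); b=cv2.imread("pics/t6.png"); a0=cv2.imread("pics/scene0.png"); b0=cv2.imread("pics/top0.png")
g=lambda i:cv2.cvtColor(i,cv2.COLOR_BGR2GRAY)
np.set_printoptions(linewidth=250)
print("scene now cols 343..358 rows 112..130"); print(g(a)[112:131,343:359])
print("scene first"); print(g(a0)[112:131,343:359])
print("top now cols 470..502 rows 192..206"); print(g(b)[192:207,470:503])
print("top first"); print(g(b0)[192:207,470:503])
for uv in ((478,200.5),(475,201.1),(484,199.4),(500,196.3)): print(uv,plane("top",uv).round(1))
```

```text
scene now cols 343..358 rows 112..130
[[ 77  78  79  81  81  76  71 199 200 200 208 205 205 206 207 206]
 [ 77  80  82  79  79  79  90 197 190 191 206 206 206 207 207 206]
 [ 83  78  83  82  80  81  88 199 144 142 205 207 209 208 206 207]
 [ 94  81  79  83  81  76  89 196  97  87 199 206 208 207 207 207]
 [131  80  80  82  80  80 105 169  89  88 142 207 207 206 207 207]
 [141  89  81  81  79  75 105 124  86  90  84 201 208 206 206 207]
 [115 128  92  82  85  74 105  95  89  84  88 145 207 207 207 206]
 [ 86 140 119  81  82  80  91  90  89  89  88 141 206 207 207 207]
 [ 85 118 114  93  95 119 107  85  87  89  96 188 205 208 206 207]
 [ 62  81 143 131 143 184 124  88  86  89 140 208 208 207 207 206]
 [ 62  63 115 146 155 122 119  89  88  89 188 207 206 206 207 207]
 [ 72  59  83 121 122 114 138  91  91  96 206 205 207 207 209 209]
 [ 73  66  62 110 142 124 118 113 100 136 203 205 206 207 205 207]
 [ 70  89  60  84 133 151 137 152 137 187 206 206 205 206 205 207]
 [ 87 121  66  65 164 153 139 139 179 206 204 205 205 205 207 207]
 [121 120  92  98 173 144 141 138 196 207 206 207 205 207
[... 4995 characters left out ...]
32 139 137 138 137 137 138 137 137 137 138 138 138 137 137]
 [ 18  17  30  47  53  52  48  60 105 127 135 138 138 138 138 136 138 136 139 137 138 140 139 137 138 137 137 136 139 137 139 138 139]
 [ 24  19  28  53  50  52  54  70 105 135 136 135 139 139 137 137 135 139 138 136 137 135 136 138 139 138 138 135 138 137 139 139 136]
 [ 19  15  30  51  53  53  57  76 112 137 138 137 138 137 136 138 139 135 136 137 138 138 138 137 138 138 138 137 137 139 137 137 137]
 [ 18  24  29  51  53  51  59  92 116 136 137 138 137 134 138 138 140 138 135 136 138 139 138 138 138 138 137 138 138 138 138 138 140]]
(478, 200.5) [-6.6  6.1]
(475, 201.1) [-7. 13.]
(484, 199.4) [-6.2 -7.8]
(500, 196.3) [ -4.4 -45. ]
```

Run:
```python
from h import *
N=-.866*E_x+np.array([0,0,.5])
def line(t,s):
    # 3D line parallel to lip at slope a, normal n: distance of pixel points to projected line
    def f(q):
        o=[]
        for nm,pts in(("top",t),("scene",s)):
            A=proj(nm,O+q[0]*SL+q[1]*N+40*E_y);B=proj(nm,O+q[0]*SL+q[1]*N-40*E_y)
            d=(B-A)/np.linalg.norm(B-A)
            o+=[d[0]*(p[1]-A[1])-d[1]*(p[0]-A[0]) for p in np.array(pts,float)]
        return o
    r=least_squares(f,[0,0]); return r.x.round(1),np.round(r.fun,2)
print("bar low",line([(472,203.4),(476,202.8)],[(351,126.5),(350.6,128.5),(350.4,130)]))
print("bar front top edge",line([(472,200),(476,199.4)],[(347.7,127),(348.2,126)]))
print("plate low",line([(486,201),(490,200.5),(497,199.4)],[(354,119.5),(353.1,121),(352.6,122.5)]))
print("plate top edge",line([(490,195.4),(497,194.1)],[(350.6,115.7),(349.6,118)]))
for p in [(0,0),(0,-45),(-8,-45),(8,-45),(-8,0)]:
    q=O+p[0]*SL+p[1]*E_y; print(p,proj("top",q).round(1),proj("scene",q).round(1))
```

```text
bar low (array([11.5, 21. ]), array([-0.02,  0.02, -0.34, -0.  ,  0.34]))
bar front top edge (array([24.5, 22.2]), array([-0.02,  0.02, -0.05,  0.05]))
plate low (array([14.9, 23.7]), array([-0.11,  0.04,  0.07,  0.19, -0.12, -0.06]))
plate top edge (array([27.7, 19.8]), array([ 0.08, -0.09,  0.04, -0.04]))
(0, 0) [481.  198.1] [349.4 125. ]
(0, -45) [500.3 195. ] [352.5 117. ]
(-8, -45) [499.8 197.4] [353.7 119.4]
(8, -45) [500.9 192.6] [351.2 114.6]
(-8, 0) [480.5 200.5] [350.7 127.4]
```

The pointer stands about 2.5–3 mm low, and both cameras put bar and plate at the same depth. I return the same way and nudge it up 2.5 mm.

>>> drive_tool([
  [[0,-60,0],0,0],
  [[0,-120,0],0,0],
  [[-30,-180,0],0,0],
  [[-70,-230,0],0,0],
  [[-120,-240,0],0,0],
  [[-138,-240,0],0,0],
  [[-144,-240,0],0,0],
  [[-147,-240,0],0,0],
  [[-149,-240,0],0,0],
  [[-150,-240,0],0,0],
  [[-150.3,-240,-0.6],0,0],
  [[-150.6,-240,-1.1],0,0],
  [[-150.9,-240,-1.6],0,0],
  [[-151.3,-240,-2.2],0,0],
  [[-151.3,-240,-2.2],0,0],
  [[-151.3,-240,-2.2],0,0],
])

```text
time: 13.45
eef_pos: [601.1, -81.1, 189.4]
eef_rot: [-0.001, -0.078, 0.997, 0.0]
contact_force: [-4.8, -0.5, -1.6]
width: 0.3
gripper_force: 2.6
```

>>> drive_tool([
  [[3,0,0],0,0],
  [[8,0,0],0,0],
  [[30,10,0],0,0],
  [[80,60,0],0,0],
  [[120,120,0],0,0],
  [[150,180,0],0,0],
  [[150,240,0],0,0],
  [[150,240,0],0,0],
  [[150,240,0],0,0],
])

```text
time: 14.58
eef_pos: [416.7, 134.2, 190.4]
eef_rot: [0.001, -0.08, 0.997, 0.001]
contact_force: [0.2, -0.8, 0.7]
width: 0.4
gripper_force: 0.0
```

Run:
```python
from h import *
a=camera("scene")[:,:,::-1]; b=camera("top")[:,:,::-1]
cv2.imwrite("pics/sc7.png",a);cv2.imwrite("pics/t7.png",b)
g=lambda i:cv2.cvtColor(np.ascontiguousarray(i),cv2.COLOR_BGR2GRAY)
np.set_printoptions(linewidth=250)
print(g(a)[118:131,343:356]); print(g(b)[194:206,466:486])
# image shift of the bar relative to before, and of the marker
b0=cv2.imread("pics/t6.png")
f=lambda i,r,c:np.float32(cv2.resize(g(i)[r[0]:r[1],c[0]:c[1]],None,fx=4,fy=4))
for nm,r,c in(("lip/bar",(190,225),(400,470)),("marker",(188,206),(486,506))):
    print(nm,np.array(cv2.phaseCorrelate(f(b0,r,c),f(b,r,c))[0])/4)
s=read_state(); print(s["eef_pos"],s["time"])
```

```text
[[116 129  93  83  80  73 105  96  87  84  87 147 207]
 [ 89 142 121  83  77  71  91  90  87  90  88 139 206]
 [ 85 117 112  94  99 121 103  87  90  85  99 188 205]
 [ 63  80 141 133 144 183 125  88  85  86 142 207 206]
 [ 63  64 114 147 152 121 118  91  88  84 189 206 207]
 [ 77  65  84 119 124 119 141  93  88  96 206 206 206]
 [ 72  63  62 109 147 140 129 113 100 138 205 205 206]
 [ 69  82  62  88 153 153 149 154 137 188 205 205 207]
 [ 76 112  66 100 183 142 149 141 179 205 205 206 206]
 [108 122  94 136 154 133 139 138 199 204 205 206 206]
 [150 121 117 141 148 138 138 141 205 206 207 207 207]
 [166 127 126 149 140 135 138 151 204 205 204 207 207]
 [166 141 138 153 136 139 137 127 200 204 205 206 204]]
[[ 34  42  41  41  38  15  20  15  28  49  49  56  59  74 110 131 126  67  19  24]
 [ 36  35  32  38  47  28  22  16  35  57  57  54  55  73  96 106 129 128 138 134]
 [ 25  28  15  39  67  19  20  12  31  56  56  54  64  89  87 101 130 127  93  74]
 [ 12  19  22  34  57  23  19  35  71  73  55  53  62  91  64  76 108  84  50  44]
 [ 10  16  26  71  96  80  97 101 109  98  79  84  80 100  54  70  77  50  48  44]
 [ 23  40  57  73 104 102 102 101 107 102  89  91  90  83  51  50  53  41  43  48]
 [100  93  90  89  87  87  88  84  85  87  89  90  85  82  78  74  45  45  45  47]
 [ 82  81  83  84  81  81  79  81  83  81  85  85  85  97  94 103 104  67  72  92]
 [ 84  82  81  81  83  82  82  81  80  83  79  78 100 131 138 138 140 136 139 136]
 [ 82  82  79  78  66  54  58  67  60  55  52  65 110 134 144 144 144 145 143 145]
 [ 53  46  64  51  29  27  30  52  53  50  55  74 112 144 143 143 146 145 143 144]
 [ 18  36  73  30  15  21  30  49  53  53  60  78 117 145 144 145 145 143 144 144]]
lip/bar [ 0.00449746 -0.0123558 ]
marker [ 0.00288379 -0.00552586]
[417.15689809 132.00610652 190.07068677] 14.675
```

The nudge gave about 1.3 mm, leaving the pointer 1–1.5 mm low. The marker hasn't moved. I make one more tiny nudge, then a clear withdrawal.

>>> drive_tool([
  [[0,-60,0],0,0],
  [[0,-120,0],0,0],
  [[-30,-180,0],0,0],
  [[-70,-230,0],0,0],
  [[-120,-240,0],0,0],
  [[-138,-240,0],0,0],
  [[-144,-240,0],0,0],
  [[-147,-240,0],0,0],
  [[-149,-240,0],0,0],
  [[-150,-240,0],0,0],
  [[-150.3,-240,-0.5],0,0],
  [[-150.6,-240,-1],0,0],
  [[-150.6,-240,-1],0,0],
  [[-150.6,-240,-1],0,0],
])

```text
time: 16.42
eef_pos: [601.2, -81.3, 190.1]
eef_rot: [-0.001, -0.078, 0.997, 0.0]
contact_force: [-4.9, -1.4, -0.8]
width: 0.4
gripper_force: 2.8
```

>>> drive_tool([
  [[3,0,0],0,0],
  [[8,0,0],0,0],
  [[30,10,0],0,0],
  [[80,60,0],0,0],
  [[120,120,0],0,0],
  [[150,180,0],0,0],
  [[150,240,0],0,0],
  [[150,240,0],0,0],
  [[150,240,0],0,0],
])

```text
time: 17.55
eef_pos: [417.1, 134.4, 191.3]
eef_rot: [0.001, -0.08, 0.997, 0.001]
contact_force: [0.2, -0.9, -0.3]
width: 0.5
gripper_force: 0.0
```

Run:
```python
from h import *
a=camera("scene")[:,:,::-1]; b=camera("top")[:,:,::-1]
g=lambda i:cv2.cvtColor(np.ascontiguousarray(i),cv2.COLOR_BGR2GRAY)
np.set_printoptions(linewidth=250)
print(g(a)[122:131,343:354]); print(g(b)[196:206,466:486])
for n in ("t6","t7"): print(n, cv2.absdiff(g(b),g(cv2.imread(f"pics/{n}.png")))[240:340,300:480].max())
s=read_state(); print(s["eef_pos"],s["time"],s["contact_force"])
```

```text
[[ 66  60 117 148 151 121 119  89  87  87 189]
 [ 72  64  83 121 122 123 140  93  88  97 205]
 [ 77  66  62 110 147 142 128 118 100 140 203]
 [ 70  82  61  86 146 155 148 149 137 187 204]
 [ 75 112  65  98 162 140 138 133 179 204 206]
 [107 121  91 136 154 134 139 142 198 206 205]
 [150 120 118 138 150 137 138 153 204 205 205]
 [164 129 125 150 144 138 137 149 204 203 205]
 [166 140 142 151 137 138 136 127 201 203 205]]
[[ 22  20  20  41  68  24  23  26  35  55  58  54  64  91  85 100 131 126  94  73]
 [ 19  15  21  35  55  18  21  35  68  75  57  54  60  88  66  77 108  80  50  47]
 [ 15  19  34  69  97  81  99  99 110 108  87  87  83  98  54  67  76  48  46  46]
 [ 41  43  58  77 112 102 104  98  95  97  91  88  83  84  52  51  50  46  46  51]
 [ 98  94  89  91  91  84  81  87  83  83  91  98  86  82  76  74  46  44  45  44]
 [ 82  83  82  83  81  84  81  83  82  83  96  92  86 100  94 101 107  66  71  89]
 [ 82  82  81  81  78  81  81  83  81  83  78  79 101 131 136 137 140 138 139 136]
 [ 81  85  82  80  66  55  55  53  60  53  51  65 109 137 144 144 145 144 144 144]
 [ 51  47  63  49  29  28  30  48  50  53  56  70 110 142 141 142 144 143 144 145]
 [ 21  39  76  31  17  26  34  49  50  55  59  77 117 145 142 144 145 144 143 145]]
t6 51
t7 38
[417.64041358 132.16683544 191.00660614] 17.65 [ 0.66325709 -0.85106287  0.59780181]
```

```bash
python3 -c "
from plant import *
print(hand_in())"
```

```text
the job is handed in; nothing more can be done
None
```

The window is up with its pointer within about 1 mm of the marker by my camera measurement, the hand is clear, and the job is handed in at about 17.7 s; I pushed with vertical fingertips against the lip's lower outer edge rather than tucked under it because the moves cannot tilt the tool, the marker did not shift, and I did not check the bench items one by one.

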